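# Gang-clamp square-bar blanks in the bench vise

### The job

Get the square-bar blanks ready for drilling in the bench vise. First wind the handwheel until the moving jaw's pointer stands at the bold 130 mm mark; then take every square-bar blank out of the offcut crate (leave the hexagon, angle, flat and pipe pieces in it) and lay them flat on the vise bed side by side, crosswise in one row, parallel to the jaws and about midway along them; last, wind the jaw in until the whole row is gripped firmly against the fixed jaw, and leave the other things on the bench alone.

Things in the scene. Friction and masses are not known exactly. Their poses are not given: they have to be found in the camera images.
- vise: Bolted-down green machine vise. Origin under the middle of its base, on the bench. Its y axis runs along the screw from the handwheel end (-y) to the fixed jaw (+y), x along the jaws, z up. Casting 130 mm wide (x), y -141 to +150 mm, bed top at 130 mm. Moving jaw up to 40 mm above the bed, both jaw faces and the fixed jaw 24 mm. Bearing block at y -115 to -141 mm rises 20 mm above the bed.
- bed (a point): Point of the vise, axes as the vise's: on the bed top (130 mm above the bench), at the foot of the fixed jaw's face, midway along the jaws. Blanks lie at negative y of it, from 0 (fixed jaw face) to minus the jaw opening. The bed is flat and 130 mm wide there (x -65 to +65 mm), the jaw faces 120 mm long in x.
- jaw (a joint): Vise opening in m: from the fixed jaw's face to the relaxed rubber face of the moving jaw, which has a pointer at each end level with that face; 0 shut, 0.146 fully open. Scale strips on the bed at both ends of the jaws: a black tick every 10 mm, longer every 50 mm; the bold, longest tick is the 130 mm mark (0.130). Moved by the handwheel only, 12 mm per turn; stays where left.
- handwheel (a joint): Turn of the handwheel in rad, growing as the vise opens (2 pi = 12 mm); limits 0 and 76.4. Seen from the handle's end (looking along vise +y) clockwise closes, anticlockwise opens. At angle q the handle stands at vise x = -50 mm * sin q, 50 mm * cos q above the hub. Friction 0.12 N m (2.5 N at the handle); stays where left.
- hub (a point): Centre of the handwheel, fixed to the vise, axes as the vise's; 95 mm above the bench. Handwheel 130 mm outside diameter, 14 mm thick, in the vise's x-z plane.
- handle_grip (a point): Where to take the crank handle: a black, freely revolving horizontal rod, 22 mm in diameter, 84 mm long, standing out from the wheel in the vise's -y direction, 50 mm off the wheel's axis. This point is on the rod's axis, 62 mm out from the wheel's mid-plane (rod from 10 to 94 mm out), goes round with the wheel, 45 to 145 mm above the bench; its axes spin with the rod.
- jaw_pad (a joint): Squeeze of the rubber facing on the moving jaw in m: 0 relaxed, 0.012 fully squeezed. Stiffness 2.5 N per mm; 10 mm thick facing. A firm grip shows 3 to 8 mm here.
- crate: Low open plywood crate of offcuts, 280 (x) x 292 (y) x 55 mm high, walls and floor 6 mm thick. Origin under its middle on the bench, z up. Fixed to the bench.
- flat: Offcut of dark flat bar, 75 (x) x 30 x 10 mm; origin under its middle. Stays in the crate.
- socket: Short dark pipe socket standing on end, 38 mm outside diameter, 30 mm bore, 45 mm high; origin under its middle. Stays in the crate.
- tin: Bystander: small closed paint tin, 90 mm diameter, 105 mm high, beyond the vise; origin under its middle.
- oil: Bystander: grey oil bottle, 64 mm diameter, 170 mm high, beyond the crate; origin under its middle.
- hammer: Bystander: hammer, 280 mm long along its x, lying beyond the vise; origin under its middle.
- square: Bystander: try square lying beyond the handwheel, stock 110 mm along its y, blade 150 mm along its x; origin under the stock's middle.
- blank1: Square-bar blank: solid bright steel, 64 mm long (along its x), 25 x 25 mm in section, about 0.3 kg; origin at its centre. Between two and four of them are in the crate; the reading is None from the start for absent ones, or while the fingers hold it.
- blank2: Square-bar blank: solid bright steel, 64 mm long (along its x), 25 x 25 mm in section, about 0.3 kg; origin at its centre. Between two and four of them are in the crate; the reading is None from the start for absent ones, or while the fingers hold it.
- blank3: Square-bar blank: solid bright steel, 64 mm long (along its x), 25 x 25 mm in section, about 0.3 kg; origin at its centre. Between two and four of them are in the crate; the reading is None from the start for absent ones, or while the fingers hold it.
- blank4: Square-bar blank: solid bright steel, 64 mm long (along its x), 25 x 25 mm in section, about 0.3 kg; origin at its centre. Between two and four of them are in the crate; the reading is None from the start for absent ones, or while the fingers hold it.
- hexbar: Offcut of hexagonal steel bar, 27 mm across flats, 70 mm long along its x; origin under its middle. Stays in the crate.
- angle: Offcut of dark angle section, legs 36 x 36 x 4 mm, 60 mm long along its x, one leg flat, the other standing at its -y edge; origin under the middle of the flat leg. Stays in the crate.
- fixed_jaw: The vise's fixed jaw with its steel face, part of the vise; origin and axes as bed.

How it is judged:
By the outcome, as a careful person would: the job done as asked, in the order asked, and still so for the second after the job is handed in, with the robot touching nothing.
Of blank1, blank2, blank3, blank4 only 2 to 4 are there at a start; the rules pass over those that are not, and their reading is None.
At some moment in a run one of blank1, blank2, blank3, blank4 may be knocked a few centimetres aside while the robot is not near it.
Once in a run the grip may slacken for a moment while it holds something.
It also fails if it takes over 210 s, if anything falls off the work surface, if the arm or the gripper's body presses on something with over 40 N, if the wrist force passes 120 N, or if a joint passes its speed limit or range.

### The arm

A 6-joint arm with a two-finger parallel gripper is mounted at the origin on the work surface. World frame = base frame: x ahead of the robot, y to its left, z up, the work surface at z = 0. Lengths are in m, angles in degrees, forces in N, time in s.
With the tool pointing down it reaches from about 0.4 to 0.825 m from the base axis. Payload 7 kg.
Tool frame: the origin (TCP) lies midway between the tips of the shut fingers; the grasp point (between the pads) lies 19 mm behind it; z points along the fingers, y is the direction in which the jaws open and shut (so a half turn about z gives the same grasp; the last joint's range is limited). The gripper opens to 88 mm and grips with 3 to 60 N. Pads are 19 mm wide; open, the fingers measure 130 mm over their backs; the gripper's body (78 mm by 193 mm) begins 47 mm behind the grasp point.
Start: joints at [89.674, 20.546, 0.682, 0, -70.136, -16.507], TCP at [0.195, 0.646, 0.227] pointing down, gripper open.
Joint ranges: [-176.03, 176.03], [-82.01, 121.73], [-58.28, 71.71], [-173.87, 95.51], [-174.79, -0.11], [-173.66, 173.66]. Speed limits (degrees/s): [136.94, 136.94, 172.46, 180, 180, 180].

### API

Orientations are given as [roll, pitch, yaw] about the fixed x, y, z axes, in that order (R = Rz(yaw) Ry(pitch) Rx(roll)).
In Python, from plant import ctrl gives the robot as it stands. The module is installed in compiled form; this text tells all that it offers.
- The arm moves only by the tool arm_command, never from a script. Its argument "targets" is a list that holds one entry, the list of rows, each a list of 7 numbers: the turn, a rotation vector about the world's x, y, z in rad, then the shift along the world's x, y, z in cm, then the opening, from 0 (shut) to 1 (fully open). A call has 1 to 8 rows; each row is the pose to reach, as a shift and turn from the pose commanded when the call began; what a row does not reach only later rows make up. A row lasts 1/12 s, in which the tool goes at most 41.7 mm and 7.16 degrees, less where a joint would pass 70% of its speed; a pose out of reach is approached as far as the arm can. A call with a gripper value outside its range is refused whole. The fingers move at their own pace and stop on an object; the grip force is fixed at half the most. Time passes only in rows, so rows that repeat a pose let the fingers close. It gives the time, the measured TCP pose, the force and the opening at its end, in the units of the state.
- ctrl.get_obs(): the state, without advancing time (a new reading comes with each control period).
- ctrl.snapshot(name): name is "side" or "top" or "wrist"; returns the picture (384x512x3 uint8, blue, green, red); there is no depth.
- ctrl.camera_model(name): a dict with "K" (3x3 intrinsics, pixels), "xyz" and "rotation" of the camera in the world. Camera axes: x right, y up, looking along -z (the intrinsics and any distortion apply to the point x, -y, -z); pixel columns grow to the right and rows downward; lengths in m; the calibration is good to about 2 mm. A picture is of the moment at which its call begins: read the wrist's pose just before it. camera_model takes no time and is no camera call; for the wrist camera it gives the pose at the moment of the call.
- ctrl.close_job(): hands the job in, once; it reports no verdict.
The state is a dict: "clock": time; "joint_pos": joint angles; "qvel": joint speeds; "tau": joint torques, N m; "tool_pos": TCP position; "orientation": TCP orientation; "force": force on the tool from outside, world axes, zero at the start; "moment": the same for the moment, N m; "opening": finger opening in m.
Only numpy, scipy, OpenCV 4.12 (cv2) and the standard library are available. Lean on these libraries where they do the work, as an engineer would, in place of code of your own. Each camera call takes 0.05 s, during which the arm holds its last target. There are 200 camera calls.

## Working session

There is one attempt and no reset: what is moved stays moved. The work goes in short steps, Python scripts to look and compute and a tool call to move; the robot and the scene stay as the last step left them, time stands still between calls to the robot, and variables do not carry over. Pictures are saved under pics/ and viewed, about 12 in all and at most 16, crops included, and the job is handed in when it is done.

Besides the shell and the picture viewer there is one more tool, called after "Call:" in YAML: its name, and indented under it one key for each argument. arm_command: Moves the arm, as the interface text tells. Its arguments: {"type":"object","properties":{"targets":{"type":"array","items":{"type":"array","items":{"type":"array","items":{"type":"number"}}}}},"required":["targets"]}

```bash
mkdir -p pics
cat > h.py <<'E'
import numpy as np, cv2
from plant import ctrl
def snap(n,f=None):
    m=ctrl.camera_model(n); im=np.array(ctrl.snapshot(n))
    if f: cv2.imwrite('pics/'+f,im)
    return im,m
def ray(m,u,v):
    K=np.array(m['K']);R=np.array(m['rotation'])
    d=np.linalg.inv(K)@[u,v,1]; return R@[d[0],-d[1],-d[2]]
def onz(m,u,v,z):
    d=ray(m,u,v);c=np.array(m['xyz']);return c+d*(z-c[2])/d[2]
def proj(m,p):
    q=np.array(m['rotation']).T@(np.array(p)-m['xyz']); K=np.array(m['K'])
    w=K@[q[0],-q[1],-q[2]]; return w[:2]/w[2]
E
python3 - <<'E'
from h import *
for n in ['top','side']:
    im,m=snap(n,n+'1.png'); print(n,{k:np.round(v,3).tolist() if not isinstance(v,str) else v for k,v in m.items()})
print(ctrl.get_obs())
E
```

```text
top {'K': [[380.964, 0.0, 257.491], [0.0, 380.964, 186.568], [0.0, 0.0, 1.0]], 'xyz': [0.434, -0.01, 1.162], 'rotation': [8.084, 0.04, -89.145]}
side {'K': [[367.878, 0.0, 264.281], [0.0, 367.878, 201.387], [0.0, 0.0, 1.0]], 'xyz': [0.302, 0.907, 0.769], 'rotation': [56.783, 0.445, -162.047]}
{'clock': 0.1, 'joint_pos': array([ 8.96738061e+01,  2.05885796e+01,  6.39173201e-01, -1.90994975e-02,
       -7.01358769e+01, -1.65044938e+01]), 'qvel': array([-0.07328302, -0.10231019,  0.10159793, -0.04317547,  0.02142429,
       -0.09114682]), 'tau': array([-5.22406262e-04, -5.84162557e+01,  2.93752384e+01,  7.01563284e+00,
        1.01573789e-02, -4.78443337e-05]), 'tool_pos': array([0.19536041, 0.64565077, 0.22569914]), 'orientation': array([ 1.79913129e+02, -7.01477442e-03, -1.68371855e+01]), 'force': array([-0.20641386,  0.9304466 , -0.69997767]), 'moment': array([-0.04889685, -0.03641964, -0.00765168]), 'opening': 0.08778289141061611}
```

View pics/top1.png

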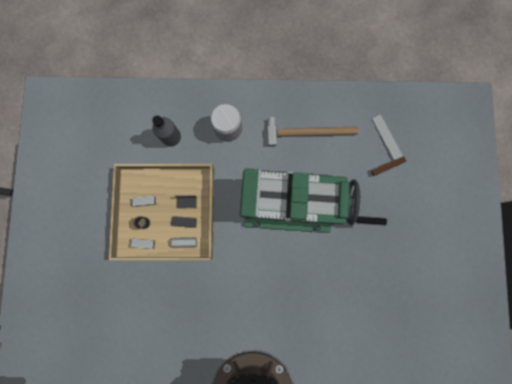

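View pics/side1.png

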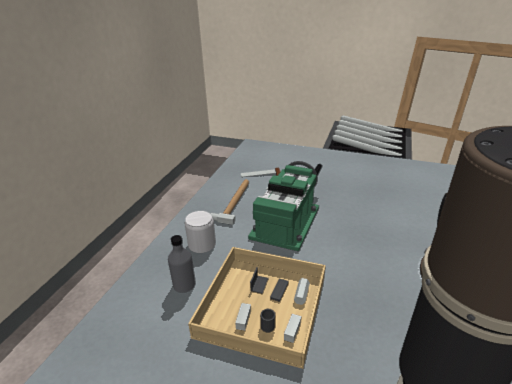

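```bash
python3 - <<'E'
s=open('h.py').read().replace("m=ctrl.camera_model(n); im","m=cam(n); im").replace("def snap","""from scipy.spatial.transform import Rotation as Ro
def cam(n):
    m=dict(ctrl.camera_model(n)); r=np.array(m['rotation'])
    if r.shape==(3,): m['rotation']=Ro.from_euler('xyz',r,degrees=True).as_matrix()
    return m
def snap""",1)
open('h.py','w').write(s)
E
python3 - <<'E'
from h import *
a=cv2.imread('pics/top1.png'); m=cam('top')
c=cv2.resize(a[150:270,100:400],None,fx=2.66,fy=2.66,interpolation=cv2.INTER_CUBIC); cv2.imwrite('pics/top1c.png',c)
print(proj(m,[0.434,-.01,0]),onz(m,257,187,0))
hsv=cv2.cvtColor(a,cv2.COLOR_BGR2HSV)
g=cv2.inRange(hsv,(60,80,20),(90,255,255)); print('green',cv2.minAreaRect(cv2.findNonZero(g)))
w=cv2.inRange(hsv,(8,60,90),(30,255,255)); w[:, :100]=0;w[:150]=0;w[270:]=0;w[:,225:]=0
r=cv2.minAreaRect(cv2.findNonZero(w));print('crate',r)
for p in cv2.boxPoints(r): print(np.round(onz(m,*p,0.055),3))
E
```

```text
[257.90090021 240.54850785] [ 0.597251   -0.00481396  0.        ]
green ((295.2791748046875, 201.09136962890625), (107.86803436279297, 56.42766571044922), 4.085616588592529)
crate ((160.5, 211.5), (95.0, 103.0), 90.0)
[0.652 0.434 0.055]
[0.656 0.129 0.055]
[0.38  0.12  0.055]
[0.375 0.415 0.055]
```

View pics/top1c.png

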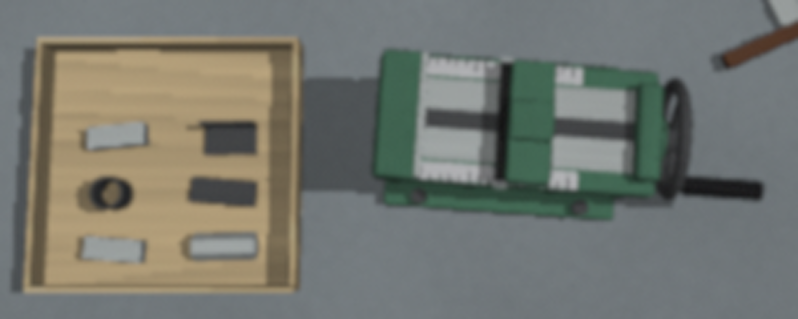

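Call:
arm_command:
  targets:
    - [[0,0,-0.11,2.5,-2.5,2.1,1],[0,0,-0.22,5,-5,4.2,1],[0,0,-0.33,7.5,-7.5,6.3,1],[0,0,-0.44,10,-10,8.4,1],[0,0,-0.55,12.5,-12.5,10.5,1],[0,0,-0.66,15,-15,12.6,1],[0,0,-0.77,17.5,-17.5,14.7,1],[0,0,-0.88,20,-20,16.8,1]]

```text
clock: 0.77
tool_pos: [0.3962, 0.4444, 0.3955]
orientation: [180.0, -0.0, -67.6]
force: [0.2, 0.6, -0.4]
opening: 0.0879
```

Run:
```python
from h import *
m=cam('top'); o=ctrl.get_obs()
print(o['tool_pos'],o['orientation'],o['joint_pos'])
f=lambda u,v,z:np.round(onz(m,100+u/2.66,150+v/2.66,z),3)
print('fj face top ends',f(418,55,.154),f(413,180,.154))
print('rubber',f(498,60,.154),f(498,180,.154))
print('handle',f(685,187,.1),f(762,190,.1))
for u,v in[(115,135),(112,250),(222,246),(110,193)]:print(f(u,v,.031))
w=cam('wrist');print(np.array(w['xyz'])-o['tool_pos'],np.round(w['rotation'],2),w['K'])
```

```text
[0.39619541 0.44441524 0.39545006] [ 1.79980736e+02 -2.35437788e-03 -6.75500223e+01] [ 6.70679742e+01  9.61987540e+00  7.34404962e+00 -1.18638834e-02
 -8.77395401e+01 -4.46175274e+01]
fj face top ends [ 0.62  -0.005  0.154] [ 0.494 -0.002  0.154]
rubber [ 0.616 -0.086  0.154] [ 0.495 -0.086  0.154]
handle [ 0.494 -0.286  0.1  ] [ 0.492 -0.366  0.1  ]
[0.546 0.334 0.031]
[0.419 0.33  0.031]
[0.425 0.209 0.031]
[0.482 0.336 0.031]
[ 0.03188123 -0.07471593  0.15816057] [[-0.92  0.36  0.11]
 [-0.38 -0.88 -0.28]
 [ 0.   -0.3   0.95]] [[326.77662842   0.         254.57352284]
 [  0.         326.77662842 190.85726204]
 [  0.           0.           1.        ]]
```

Call:
arm_command:
  targets:
    - [[0,0,-0.05,1,-4,0,1],[0,0,-0.1,2,-8,0,1],[0,0,-0.15,3,-12,0,1],[0,0,-0.2,4,-16,0,1],[0,0,-0.25,5,-20,0,1],[0,0,-0.3,6,-24,0,1],[0,0,-0.35,7,-28,0,1],[0,0,-0.39,8,-32,0,1]]

```text
clock: 1.43
tool_pos: [0.4752, 0.124, 0.3946]
orientation: [-180.0, 0.0, -89.7]
force: [1.3, -0.4, -0.1]
opening: 0.088
```

Call:
arm_command:
  targets:
    - [[0,0,0,0.3,-4,0,1],[0,0,0,0.6,-8,0,1],[0,0,0,0.9,-12,0,1],[0,0,0,1.2,-16,0,1],[0,0,0,1.5,-20,0,1],[0,0,0,1.8,-24,0,1],[0,0,0,2.1,-28,0,1],[0,0,0,2.4,-32,0,1]]

```text
clock: 2.1
tool_pos: [0.499, -0.1959, 0.3945]
orientation: [-180.0, 0.0, -89.6]
force: [0.7, 0.2, 0.4]
opening: 0.0879
```

Call:
arm_command:
  targets:
    - [[0,0,0,0,-4,0,1],[0,0,0,0,-8,0,1],[0,0,0,0,-8,0,1],[0,0,0,0,-8,0,1]]

```text
clock: 2.43
tool_pos: [0.4988, -0.2759, 0.3932]
orientation: [179.9, 0.0, -89.8]
force: [0.5, 0.4, -0.6]
opening: 0.0877
```

Run:
```python
from h import *
im,m=snap('wrist','w1.png');s,ms=snap('side','s2.png')
c=cv2.resize(s[140:260,230:340],None,fx=4,fy=4,interpolation=cv2.INTER_CUBIC)
cv2.imwrite('pics/w1c.png',np.hstack([cv2.resize(im,(512,384)),np.pad(c,((0,0),(0,0),(0,0)))[:384,80:368]]))
o=ctrl.get_obs();print(o['tool_pos'],o['orientation'],m['xyz'])
```

```text
[ 0.49926817 -0.27385779  0.39410828] [ 1.79955418e+02  2.36654221e-02 -8.96425596e+01] [ 0.50004535 -0.35697167  0.55134732]
```

View pics/w1c.png

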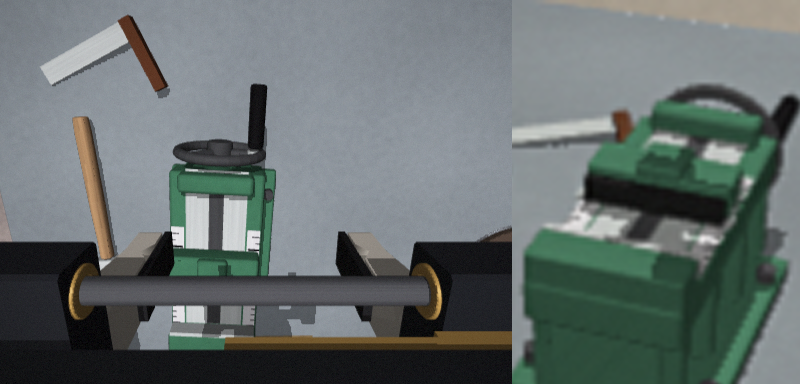

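```bash
cat >> h.py <<'E'
def tri(m1,p1,m2,p2):
    a,b=np.array(m1['xyz']),np.array(m2['xyz']);d,e=ray(m1,*p1),ray(m2,*p2)
    s,t=np.linalg.lstsq(np.c_[d,-e],b-a,rcond=None)[0]
    return (a+s*d+b+t*e)/2,np.linalg.norm(a+s*d-b-t*e)
E
python3 - <<'E'
from h import *
m=cam('wrist');s=cam('side')
im=cv2.imread('pics/w1.png');g=im.max(2)
for v in range(84,150,8):
    x=np.where(g[v,235:285]<45)[0]+235
    if len(x):print(v,x.min(),x.max(),np.round(onz(m,(x.min()+x.max())/2,v,.1),4))
x=np.where(g[152,165:280]<70)[0]+165;print('rim152',x.min(),x.max(),onz(m,x.min(),152,.095),onz(m,x.max(),152,.095))
print('tip',tri(m,(259,88),s,(320.7,165.5)));print('base',tri(m,(257.5,143),s,(315.7,172.5)))
# bed edges (z .13): silver strip cols between green
for v in (200,215,240):
    row=im[v].astype(int);gr=(row[:,1]-row[:,2]>25);x=np.where(gr[150:290])[0]+150;print(v,x.min(),x.max(),np.where(~gr[x.min():x.max()])[0][[0,-1]]+x.min())
for nm,p in dict(fL=(196,165)).items():pass
c=cv2.resize(im[130:345,150:300],None,fx=4,fy=4,interpolation=cv2.INTER_CUBIC)
c=np.hstack([c[:430],c[430:860]]);c=c[:, :]
cv2.imwrite('pics/w1z.png',cv2.resize(c,(800,int(800*c.shape[0]/c.shape[1]))))
print(c.shape)
E
```

```text
84 255 256 [ 0.4991 -0.3596  0.1   ]
92 251 266 [ 0.495  -0.3495  0.1   ]
100 250 265 [ 0.4963 -0.3393  0.1   ]
108 250 265 [ 0.4962 -0.329   0.1   ]
116 249 264 [ 0.4975 -0.3184  0.1   ]
124 249 264 [ 0.4974 -0.3078  0.1   ]
132 249 263 [ 0.498  -0.2969  0.1   ]
140 248 263 [ 0.4986 -0.286   0.1   ]
148 250 262 [ 0.4978 -0.2748  0.1   ]
rim152 173 265 [ 0.61509725 -0.26755839  0.095     ] [ 0.48501597 -0.2683215   0.095     ]
tip (array([ 0.49142853, -0.3550851 ,  0.10812669]), np.float64(0.006304376129020523))
base (array([ 0.49494687, -0.28423041,  0.11396905]), np.float64(0.001991331880672858))
200 170 273 [186 270]
215 170 271 [186 262]
240 184 270 [186 261]
(430, 1200, 3)
```

View pics/w1z.png

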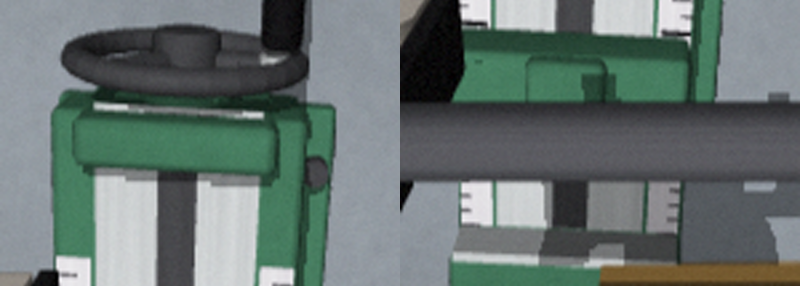

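Call:
arm_command:
  targets:
    - [[0,0,-0.031,-0.2,-3,-2,1],[0,0,-0.062,-0.3,-5.6,-5,1],[0,0,-0.062,-0.3,-5.6,-9,1],[0,0,-0.062,-0.3,-5.6,-13,1],[0,0,-0.062,-0.3,-5.6,-17,1],[0,0,-0.062,-0.3,-5.6,-21,1],[0,0,-0.062,-0.3,-5.6,-24,1],[0,0,-0.062,-0.3,-5.6,-26,1]]

```text
clock: 3.2
tool_pos: [0.4953, -0.3276, 0.1314]
orientation: [179.8, 0.1, -93.0]
force: [0.2, 0.6, -0.9]
opening: 0.0877
```

Call:
arm_command:
  targets:
    - [[0,0,0,0,0,0,1],[0,0,0,0,0,0,1]]

```text
clock: 3.37
tool_pos: [0.4967, -0.3287, 0.1345]
orientation: [179.9, 0.0, -93.0]
force: [0.6, 0.8, 1.3]
opening: 0.0874
```

Run:
```python
from h import *
import pickle
s,ms=snap('side','s3.png');t,mt=snap('top','t3.png');w,mw=snap('wrist','w3.png')
a=cv2.resize(s[140:220,270:350],None,fx=4,fy=4,interpolation=cv2.INTER_CUBIC)
cv2.imwrite('pics/s3c.png',np.hstack([a,cv2.resize(w,(427,320))]))
o=ctrl.get_obs();print(o['tool_pos'],o['orientation'],o['joint_pos'])
# predicted side px of handle tip for various q
hub=np.array([.550,-.268,.095]);R=Ro.from_euler('z',-3.2,degrees=True).as_matrix()
for q in (60,75,90,105):
    k=np.radians(q);p=[hub+R@[-.05*np.sin(k),y,.05*np.cos(k)] for y in(-.094,-.03)]
    print(q,[np.round(proj(ms,x),1) for x in p])
# ticks from w1 (camera pose then)
from copy import deepcopy
m=deepcopy(mw); m['xyz']=np.array([0.50004535,-0.35697167,0.55134732]); m['rotation']=Ro.from_euler('z',.062).as_matrix()@mw['rotation']
for u,v in((179.2,245.7),(252,249.9),(175.5,232.4)):print(np.round(R.T@(onz(m,u,v,.13)-hub),4))
```

```text
[ 0.49806273 -0.32986917  0.13690439] [-1.79806385e+02 -6.75409827e-02 -9.30765345e+01] [-1.47716246e+01  1.73371651e+01 -1.65099281e+01  3.24569763e-02
 -5.59496245e+01  1.16770786e+01]
60 [array([317.7, 161.8]), array([313.4, 169.3])]
75 [array([318.8, 164.8]), array([314.5, 172.3])]
90 [array([318.9, 167.9]), array([314.7, 175.5])]
105 [array([318.3, 170.8]), array([314.1, 178.4])]
[0.05   0.1293 0.035 ]
[-0.0541  0.1291  0.035 ]
[0.0551 0.1088 0.035 ]
```

View pics/s3c.png

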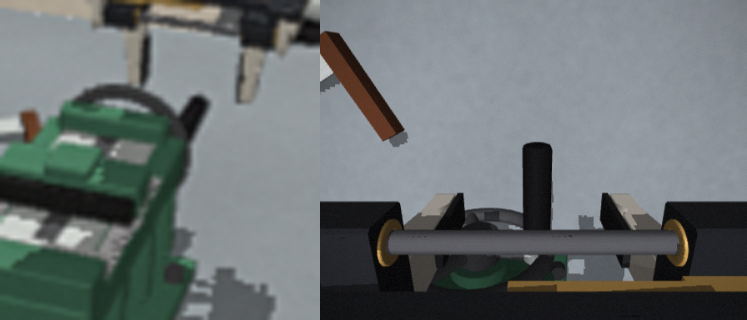

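Call:
arm_command:
  targets:
    - [[0,0,0,0,0,-2.5,1],[0,0,0,0,0,-4.9,1],[0,0,0,0,0,-4.9,1],[0,0,0,0,0,-4.9,0],[0,0,0,0,0,-4.9,0],[0,0,0,0,0,-4.9,0],[0,0,0,0,0,-4.9,0],[0,0,0,0,0,-4.9,0]]

```text
clock: 4.18
tool_pos: [0.4971, -0.3302, 0.0868]
orientation: [-179.9, -0.0, -93.1]
force: [-0.4, 0.4, -0.8]
opening: 0.0598
```

Call:
arm_command:
  targets:
    - [[0,0,0,0,0,0,0],[0,0,0,0,0,0,0],[0,0,0,0,0,0,0]]

```text
clock: 4.43
tool_pos: [0.4965, -0.33, 0.0857]
orientation: [-180.0, -0.0, -93.2]
force: [0.1, -0.6, -0.1]
opening: 0.0401
```

Call:
arm_command:
  targets:
    - [[0,0,0,0,0,0,0],[0,0,0,0,0,0,0],[0,0,0,0,0,0,0],[0,0,0,0,0,0,0],[0,0,0,0,0,0,0]]

```text
clock: 4.85
tool_pos: [0.495, -0.3298, 0.0851]
orientation: [179.8, 0.0, -93.2]
force: [-6.0, -1.2, 1.7]
opening: 0.0209
```

Call:
arm_command:
  targets:
    - [[0,0,0,-0.09,0,-0.95,0],[0,0,0,0.3,0,-2.3,0],[0,0,0,1.06,-0.1,-3.7,0],[0,0,0,2.4,-0.15,-5.28,0],[0,0,0,2.4,-0.15,-5.28,0]]

```text
clock: 5.27
tool_pos: [0.523, -0.3314, 0.0307]
orientation: [-179.9, -0.0, -93.1]
force: [0.5, -2.7, -2.9]
opening: 0.0212
```

Call:
arm_command:
  targets:
    - [[0,0,0,2.5,-0.14,-0.67,0],[0,0,0,5,-0.28,0,0],[0,0,0,6.83,-0.38,1.83,0],[0,0,0,7.5,-0.42,4.33,0],[0,0,0,6.83,-0.38,6.83,0],[0,0,0,5,-0.28,8.66,0],[0,0,0,2.5,-0.14,9.33,0],[0,0,0,0,0,8.66,0]]

```text
clock: 5.93
tool_pos: [0.5218, -0.3314, 0.1205]
orientation: [-179.7, -0.0, -93.2]
force: [12.2, -1.1, -17.5]
opening: 0.0213
```

Call:
arm_command:
  targets:
    - [[0,0,0,-1.83,0.1,-1.83,0],[0,0,0,-2.5,0.14,-4.33,0],[0,0,0,-1.83,0.1,-6.83,0],[0,0,0,0,0,-8.66,0],[0,0,0,2.5,-0.14,-9.33,0],[0,0,0,5,-0.28,-8.66,0],[0,0,0,6.83,-0.38,-6.83,0],[0,0,0,7.5,-0.42,-4.33,0]]

```text
clock: 6.6
tool_pos: [0.5942, -0.3353, 0.0732]
orientation: [179.6, 0.1, -93.2]
force: [-17.6, -1.7, -2.7]
opening: 0.0213
```

Call:
arm_command:
  targets:
    - [[0,0,0,-0.67,0.04,2.5,0],[0,0,0,-2.5,0.14,4.33,0],[0,0,0,-5,0.28,5,0],[0,0,0,-7.5,0.42,4.33,0],[0,0,0,-9.33,0.52,2.5,0],[0,0,0,-10,0.56,0,0],[0,0,0,-9.33,0.52,-2.5,0],[0,0,0,-7.5,0.42,-4.33,0]]

```text
clock: 7.27
tool_pos: [0.5178, -0.3313, 0.0319]
orientation: [179.9, 0.0, -93.2]
force: [3.8, 5.4, 14.4]
opening: 0.021
```

Call:
arm_command:
  targets:
    - [[0,0,0,2.5,-0.14,-0.67,0],[0,0,0,5,-0.28,0,0],[0,0,0,6.83,-0.38,1.83,0],[0,0,0,7.5,-0.42,4.33,0],[0,0,0,6.83,-0.38,6.83,0],[0,0,0,5,-0.28,8.66,0],[0,0,0,2.5,-0.14,9.33,0],[0,0,0,0,0,8.66,0]]

```text
clock: 7.93
tool_pos: [0.5214, -0.3313, 0.1199]
orientation: [-179.8, 0.0, -93.2]
force: [13.9, -2.3, -23.1]
opening: 0.021
```

Run:
```python
from h import *
t,mt=snap('top','t4.png')
cv2.imwrite('pics/t4c.png',cv2.resize(t[155:245,235:365],None,fx=6,fy=6,interpolation=cv2.INTER_CUBIC))
```

```text
(no output)
```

View pics/t4c.png

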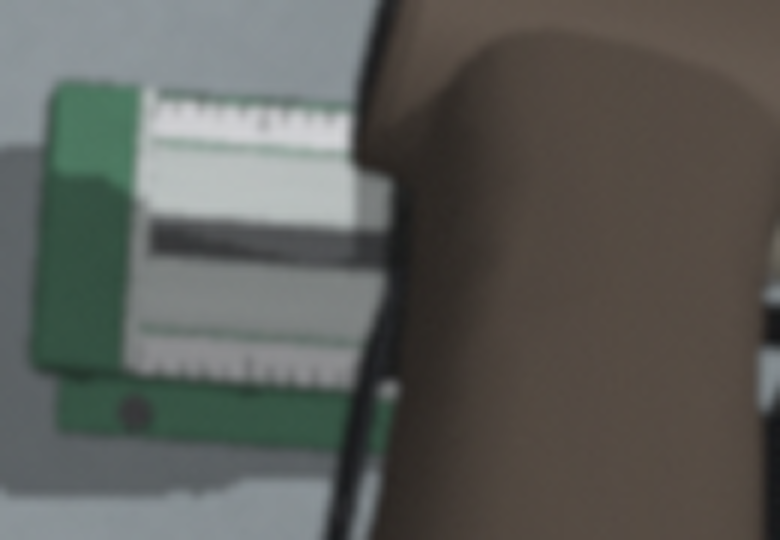

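Call:
arm_command:
  targets:
    - [[0,0,0,-1.83,0.1,-1.83,0],[0,0,0,-2.5,0.14,-4.33,0],[0,0,0,-1.83,0.1,-6.83,0],[0,0,0,0,0,-8.66,0],[0,0,0,2.5,-0.14,-9.33,0],[0,0,0,5,-0.28,-8.66,0],[0,0,0,6.83,-0.38,-6.83,0],[0,0,0,7.5,-0.42,-4.33,0]]

```text
clock: 8.65
tool_pos: [0.5942, -0.3355, 0.0731]
orientation: [179.6, 0.1, -93.2]
force: [-17.6, -1.3, -2.3]
opening: 0.0214
```

Call:
arm_command:
  targets:
    - [[0,0,0,-0.2,0,1.3,0],[0,0,0,-0.67,0.04,2.5,0],[0,0,0,-0.67,0.04,2.5,0],[0,0,0,-0.67,0.04,2.5,0.6],[0,0,0,-0.67,0.04,2.5,0.6],[0,0,0,-0.67,0.04,2.5,0.6],[0,0,0,-0.67,0.04,2.5,0.6],[0,0,0,-0.67,0.04,2.5,0.6]]

```text
clock: 9.32
tool_pos: [0.5893, -0.3352, 0.1011]
orientation: [-180.0, -0.0, -93.1]
force: [-0.3, 0.1, 0.5]
opening: 0.0486
```

Call:
arm_command:
  targets:
    - [[0,0,0,0,0,0,0.6],[0,0,0,0,0,3.5,0.6],[0,0,0,0,0,7,0.6],[0,0,0,-1,2,10.5,0.6],[0,0,0,-2,5,13.5,0.6],[0,0,0,-3,8.5,15.5,0.6],[0,0,0,-4,12,17.5,0.6],[0,0,0,-4,14.5,19,0.6]]

```text
clock: 9.98
tool_pos: [0.5476, -0.1885, 0.2936]
orientation: [-179.8, 0.0, -93.2]
force: [0.5, 0.5, 0.4]
opening: 0.0525
```

Call:
arm_command:
  targets:
    - [[0,0,0,0,0,0,0.6],[0,0,0,0,0,0,0.6],[0,0,0,0,0,0,0.6]]

```text
clock: 10.23
tool_pos: [0.5488, -0.1901, 0.2908]
orientation: [-180.0, 0.0, -93.1]
force: [0.5, 0.3, -0.3]
opening: 0.0522
```

Run:
```python
from h import *
t,mt=snap('wrist','w5.png');o=ctrl.get_obs();print(o['tool_pos'],o['orientation'])
cv2.imwrite('pics/w5c.png',cv2.resize(t[80:270,110:390],None,fx=2.8,fy=2.8,interpolation=cv2.INTER_CUBIC))
np.savez('w5.npz',x=mt['xyz'],R=mt['rotation'])
```

```text
[ 0.54854924 -0.1905295   0.29014049] [ 1.79923196e+02  8.69159822e-03 -9.31603225e+01]
```

View pics/w5c.png

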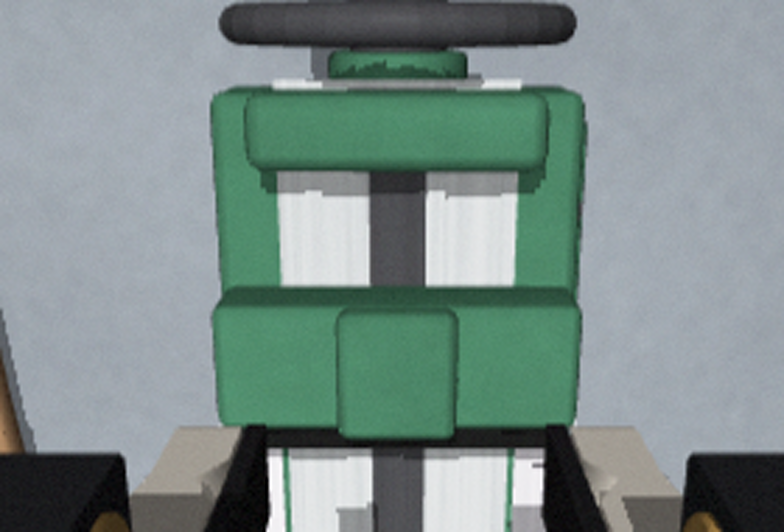

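Call:
arm_command:
  targets:
    - [[0,0,0,0,3.5,0,1],[0,0,0,0,7,0,1],[0,0,0,0,10.5,0,1],[0,0,0,0,14,0,1],[0,0,0,0,14,0,1],[0,0,0,0,14,0,1],[0,0,0,0,14,0,1]]

```text
clock: 10.87
tool_pos: [0.5488, -0.0509, 0.29]
orientation: [179.9, -0.0, -93.2]
force: [-0.2, 0.5, -0.6]
opening: 0.0871
```

Run:
```python
from h import *
t,mt=snap('wrist','w6.png');o=ctrl.get_obs();print(o['tool_pos'],o['orientation'])
cv2.imwrite('pics/w6c.png',cv2.resize(t[40:270,140:370],None,fx=2.6,fy=2.6,interpolation=cv2.INTER_CUBIC))
np.savez('w6.npz',x=mt['xyz'],R=mt['rotation'])
```

```text
[ 0.54875572 -0.05127795  0.29016771] [ 1.79908025e+02 -3.51266166e-02 -9.32150342e+01]
```

View pics/w6c.png

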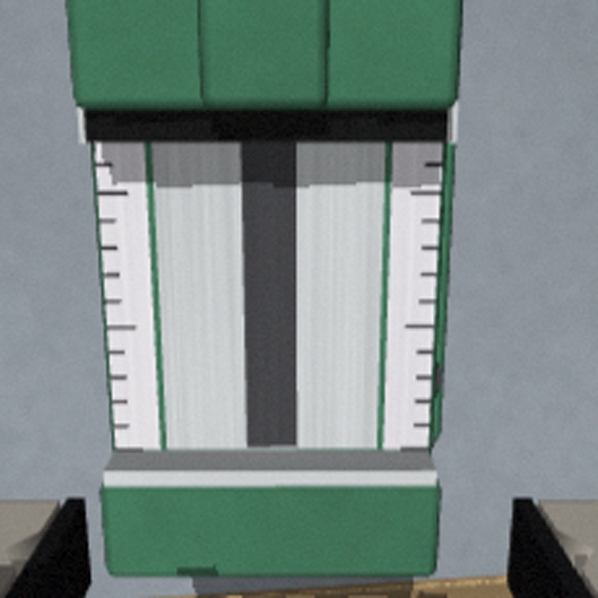

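Call:
arm_command:
  targets:
    - [[0,0,0,0.5,-4,0,0.6],[0,0,0,1,-8,0,0.6],[0,0,0,1.5,-12,0,0.6],[0,0,0,2,-16,0,0.6],[0,0,0,2.5,-20,0,0.6],[0,0,0,3,-24,0,0.6],[0,0,0,4,-28,0,0.6],[0,0,0,4,-28.5,-3,0.6]]

```text
clock: 11.58
tool_pos: [0.5908, -0.3443, 0.2652]
orientation: [-179.6, -0.3, -93.5]
force: [2.3, 0.4, 0.9]
opening: 0.0531
```

Call:
arm_command:
  targets:
    - [[0,0,0,0,0,-4,0.6],[0,0,0,0,0,-8,0.6],[0,0,0,0,0,-12,0.6],[0,0,0,0,0,-16,0.6],[0,0,0,0,0,-16,0.6],[0,0,0,0,0,-16,0],[0,0,0,0,0,-16,0],[0,0,0,0,0,-16,0]]

```text
clock: 12.25
tool_pos: [0.5905, -0.3365, 0.1044]
orientation: [-179.7, -0.1, -93.2]
force: [0.5, 0.8, 1.0]
opening: 0.0379
```

Call:
arm_command:
  targets:
    - [[0,0,0,0,0,0,0],[0,0,0,0,0,0,0],[0,0,0,0,0,0,0],[0,0,0,0,0,0,0],[0,0,0,0,0,0,0],[0,0,0,0,0,0,0]]

```text
clock: 12.75
tool_pos: [0.5886, -0.3357, 0.1016]
orientation: [-180.0, -0.0, -93.2]
force: [-3.8, -3.2, 0.9]
opening: 0.0211
```

Call:
arm_command:
  targets:
    - [[0,0,0,-1.83,0.1,1.83,0],[0,0,0,-4.33,0.24,2.5,0],[0,0,0,-6.83,0.38,1.83,0],[0,0,0,-8.66,0.49,0,0],[0,0,0,-9.33,0.52,-2.5,0],[0,0,0,-8.66,0.49,-5,0],[0,0,0,-6.83,0.38,-6.83,0],[0,0,0,-4.33,0.24,-7.5,0]]

```text
clock: 13.42
tool_pos: [0.547, -0.3335, 0.0267]
orientation: [-179.8, -0.1, -93.1]
force: [-5.4, 5.8, 40.6]
opening: 0.0209
```

Call:
arm_command:
  targets:
    - [[0,0,0,2.5,-0.14,0.67,0],[0,0,0,4.33,-0.24,2.5,0],[0,0,0,5,-0.28,5,0],[0,0,0,4.33,-0.24,7.5,0],[0,0,0,4.33,-0.24,7.5,0],[0,0,0,4.33,-0.24,7.5,0.6],[0,0,0,4.33,-0.24,7.5,0.6],[0,0,0,4.33,-0.24,7.5,0.6]]

```text
clock: 14.08
tool_pos: [0.5898, -0.335, 0.1013]
orientation: [-179.9, 0.0, -93.1]
force: [-0.7, -0.1, -0.5]
opening: 0.0359
```

Call:
arm_command:
  targets:
    - [[0,0,0,0,0,0,0.6],[0,0,0,0,0,0,0.6],[0,0,0,0,0,4,1],[0,0,0,0,0,8,1],[0,0,0,0,0,12,1],[0,0,0,-1,3,14.5,1],[0,0,0,-2,6,17,1],[0,0,0,-3,9,19,1]]

```text
clock: 14.75
tool_pos: [0.5589, -0.2445, 0.293]
orientation: [-179.9, -0.0, -93.2]
force: [1.3, 0.5, 1.2]
opening: 0.0851
```

Call:
arm_command:
  targets:
    - [[0,0,0,-1,4,0,1],[0,0,0,-1,8,0,1],[0,0,0,-1,12,0,1],[0,0,0,-1,16,0,1],[0,0,0,-1,18.5,0,1],[0,0,0,-1,18.5,0,1],[0,0,0,-1,18.5,0,1]]

```text
clock: 15.33
tool_pos: [0.549, -0.0586, 0.2913]
orientation: [-180.0, 0.0, -93.0]
force: [-0.3, -0.4, -0.0]
opening: 0.0878
```

Run:
```python
from h import *
t,mt=snap('wrist','w7.png');o=ctrl.get_obs();print(o['tool_pos'],o['orientation'])
cv2.imwrite('pics/w7c.png',cv2.resize(t[40:270,140:370],None,fx=2.6,fy=2.6,interpolation=cv2.INTER_CUBIC))
np.savez('w7.npz',x=mt['xyz'],R=mt['rotation'])
```

```text
[ 0.54896228 -0.05958538  0.2911969 ] [-1.79977887e+02  7.45938539e-03 -9.30491882e+01]
```

View pics/w7c.png

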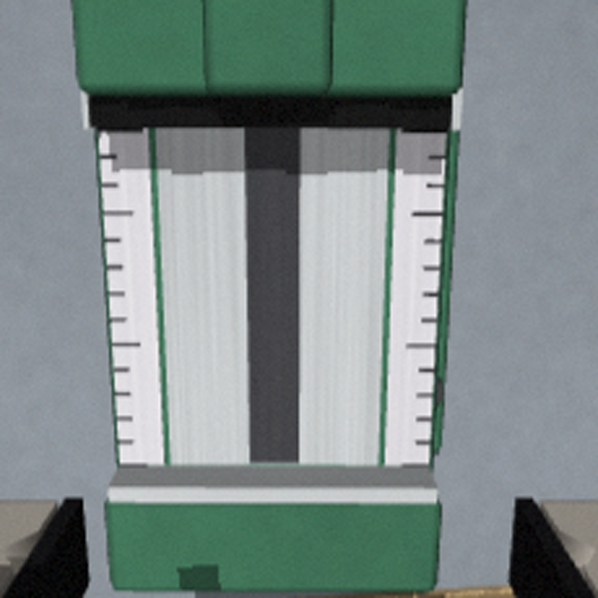

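Run:
```python
from h import *
z=np.load('w7.npz');m=cam('wrist');m['xyz']=z['x'];m['rotation']=z['R']
P=lambda x,y,h:onz(m,140+x/2.6,40+y/2.6,h)
t0=[P(133,465,.13),P(418,465,.13)];t100=[P(118,213,.13),P(427,213,.13)]
d=(t0[0]+t0[1]-t100[0]-t100[1])/2;s=np.linalg.norm(d);d/=s;print('scale100',s,'yaw',np.degrees(np.arctan2(-d[0],d[1])),'xdir',t0[0]-t0[1])
o=(t0[0]+t0[1])/2;print('bed origin',o,P(275,465,.13))
for h in(.13,.142,.154):
  for x,y in((83,128),(457,128),(275,129)):print(h,round((o-P(x,y,h))@d/s*.1,4),end=' ')
  print()
print('cam',m['xyz'],'L/R strip edges',P(98,200,.13),P(448,200,.13),P(118,450,.13),P(435,450,.13))
```

```text
scale100 0.10038231990540439 yaw -2.8061841512130994 xdir [ 0.1153228  -0.00596887  0.        ]
bed origin [ 0.56149369 -0.00845186  0.13      ] [ 0.56168628 -0.00846183  0.13      ]
0.13 0.1301 0.13 0.1297 0.13 0.1295 
0.142 0.1301 0.142 0.1297 0.142 0.1296 
0.154 0.1302 0.154 0.1298 0.154 0.1297 
cam [ 0.54527096 -0.13942672  0.44943198] L/R strip edges [ 0.62042159 -0.11674726  0.13      ] [ 0.4918003  -0.11005045  0.13      ] [ 0.62447344 -0.01823368  0.13      ] [ 0.49693231 -0.01162997  0.13      ]
```

Call:
arm_command:
  targets:
    - [[0,0,-0.12,-0.5,2.5,1,1],[0,0,-0.24,-1,5,2,1],[0,0,-0.36,-1.5,7.5,3,1],[0,0,-0.48,-2,10,4,1],[0,0,-0.6,-2.5,12.5,5,1],[0,0,-0.72,-3,15,6,1],[0,0,-0.84,-3.5,17.5,7,1],[0,0,-0.96,-4,20,8,1]]

```text
clock: 16.05
tool_pos: [0.5089, 0.1398, 0.3716]
orientation: [-180.0, 0.0, -148.6]
force: [0.1, -0.5, 0.3]
opening: 0.0877
```

Call:
arm_command:
  targets:
    - [[0,0,-0.11,-0.5,2.5,0.2,1],[0,0,-0.22,-1,5,0.4,1],[0,0,-0.33,-1.5,7.5,0.6,1],[0,0,-0.44,-2,10,0.8,1],[0,0,-0.56,-3,13,1,1],[0,0,-0.56,-3,13,1,1],[0,0,-0.56,-3,13,1,1]]

```text
clock: 16.63
tool_pos: [0.479, 0.2702, 0.3806]
orientation: [-180.0, -0.0, 179.8]
force: [-0.6, 0.6, -0.3]
opening: 0.0878
```

```bash
cat >> h.py <<'E'
def blobs(im,m,zt,amin=250):
    hsv=cv2.cvtColor(im,cv2.COLOR_BGR2HSV)
    k=cv2.inRange(hsv,(0,0,115),(180,45,255))
    k=cv2.morphologyEx(k,cv2.MORPH_OPEN,np.ones((3,3)))
    for c in cv2.findContours(k,cv2.RETR_EXTERNAL,cv2.CHAIN_APPROX_NONE)[0]:
        if cv2.contourArea(c)<amin: continue
        P=np.array([onz(m,*p[0],zt)[:2] for p in c])
        if np.any((P.min(0)<[.33,.11])|(P.max(0)>[.68,.44])): continue
        (cx,cy),(w,h),a=cv2.minAreaRect((P*1000).astype(np.float32))
        if w<h:w,h,a=h,w,a-90
        print('c %.1f %.1f mm size %.1f x %.1f ang %.1f'%(cx,cy,w,h,a),'px',c.mean(0)[0].round())
E
python3 - <<'E'
from h import *
t,mt=snap('wrist','w8.png');o=ctrl.get_obs();print(o['tool_pos'],o['orientation'],o['joint_pos'][5])
blobs(t,mt,.031)
hsv=cv2.cvtColor(t,cv2.COLOR_BGR2HSV)
cv2.imwrite('pics/w8c.png',cv2.resize(t,None,fx=1.5,fy=1.5))
E
```

```text
[0.47920226 0.26938076 0.38075771] [-1.79968034e+02 -1.75356801e-02  1.79840887e+02] -139.9272729047399
c 548.4 336.8 mm size 64.0 x 25.0 ang -83.5 px [296. 185.]
c 426.5 210.4 mm size 70.7 x 30.1 ang -87.5 px [215. 108.]
c 421.5 332.9 mm size 63.8 x 24.8 ang 86.4 px [296. 104.]
```

View pics/w8c.png

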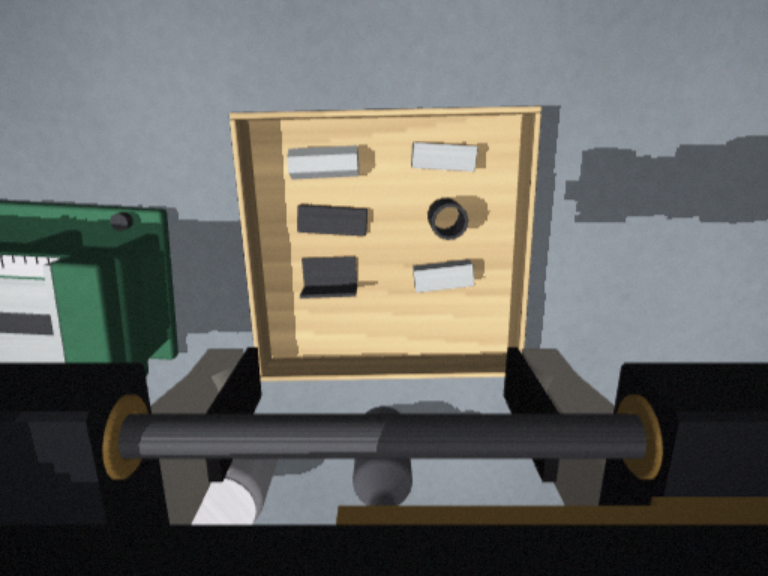

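Call:
arm_command:
  targets:
    - [[0,0,0.06,2.5,2.4,-2,0.88],[0,0,0.113,5,5,-4,0.88],[0,0,0.113,6.9,6.7,-7,0.88],[0,0,0.113,6.9,6.7,-11,0.88],[0,0,0.113,6.9,6.7,-15,0.88],[0,0,0.113,6.9,6.7,-19,0.88],[0,0,0.113,6.9,6.7,-23,0.88],[0,0,0.113,6.9,6.7,-27,0.88]]

```text
clock: 17.35
tool_pos: [0.5487, 0.3348, 0.1095]
orientation: [180.0, 0.0, -173.8]
force: [0.2, 0.8, -0.1]
opening: 0.0774
```

Call:
arm_command:
  targets:
    - [[0,0,0,0,0,-2.5,0.88],[0,0,0,0,0,-5,0.88],[0,0,0,0,0,-7,0.88],[0,0,0,0,0,-8.5,0.88],[0,0,0,0,0,-9.5,0.88],[0,0,0,0,0,-10,0.88],[0,0,0,0,0,-10,0.88]]

```text
clock: 17.93
tool_pos: [0.548, 0.3355, 0.0102]
orientation: [-179.9, -0.1, -173.8]
force: [-0.1, -0.5, -0.4]
opening: 0.077
```

Close, then lift a little.

Call:
arm_command:
  targets:
    - [[0,0,0,0,0,0,0],[0,0,0,0,0,0,0],[0,0,0,0,0,0,0],[0,0,0,0,0,0,0],[0,0,0,0,0,0,0],[0,0,0,0,0,0,0]]

```text
clock: 18.43
tool_pos: [0.5484, 0.3372, 0.0123]
orientation: [180.0, 0.1, -173.7]
force: [-0.2, -1.6, 6.8]
opening: 0.0642
```

Call:
arm_command:
  targets:
    - [[0,0,0,0,0,1,0],[0,0,0,0,0,2.5,0],[0,0,0,0,0,5,0],[0,0,0,0,0,8,0],[0,0,0,0,0,11,0],[0,0,0,0,0,14,0],[0,0,0,0,0,17,0],[0,0,0,0,0,20,0]]

```text
clock: 19.1
tool_pos: [0.5469, 0.3364, 0.2127]
orientation: [180.0, -0.1, -173.8]
force: [0.7, 0.7, -3.2]
opening: 0.0637
```

Call:
arm_command:
  targets:
    - [[0,0,0.1,0.1,-2,1,0],[0,0,0.22,0.2,-4.5,1,0],[0,0,0.34,0.3,-7.5,1,0],[0,0,0.46,0.4,-10.5,1,0],[0,0,0.58,0.5,-13.5,1,0],[0,0,0.7,0.6,-16.5,1,0],[0,0,0.82,0.7,-19.5,1,0],[0,0,0.94,0.8,-22.5,1,0]]

```text
clock: 19.77
tool_pos: [0.5548, 0.1104, 0.2212]
orientation: [180.0, -0.0, -119.6]
force: [1.3, -0.7, -1.7]
opening: 0.0637
```

Call:
arm_command:
  targets:
    - [[0,0,0.12,0.1,-3,0,0],[0,0,0.24,0.2,-6,0,0],[0,0,0.36,0.3,-9,0,0],[0,0,0.47,0.4,-12,0,0],[0,0,0.47,0.4,-13.7,0,0],[0,0,0.47,0.4,-13.7,0,0],[0,0,0.47,0.4,-13.7,0,0]]

```text
clock: 20.35
tool_pos: [0.5591, -0.0261, 0.2211]
orientation: [180.0, 0.0, -93.1]
force: [0.2, 0.7, -3.3]
opening: 0.0641
```

Run:
```python
from h import *
s,m=snap('side','s9.png');o=ctrl.get_obs();print(o['tool_pos'],o['orientation'],o['force'],o['opening'])
a=cv2.resize(s[120:260,210:360],None,fx=4,fy=4,interpolation=cv2.INTER_CUBIC);cv2.imwrite('pics/s9c.png',a)
```

```text
[ 0.55932027 -0.02533042  0.22110104] [ 1.79973673e+02  2.40637331e-02 -9.30573108e+01] [-0.38013367 -0.10065526 -3.3687578 ] 0.06348394209107928
```

View pics/s9c.png

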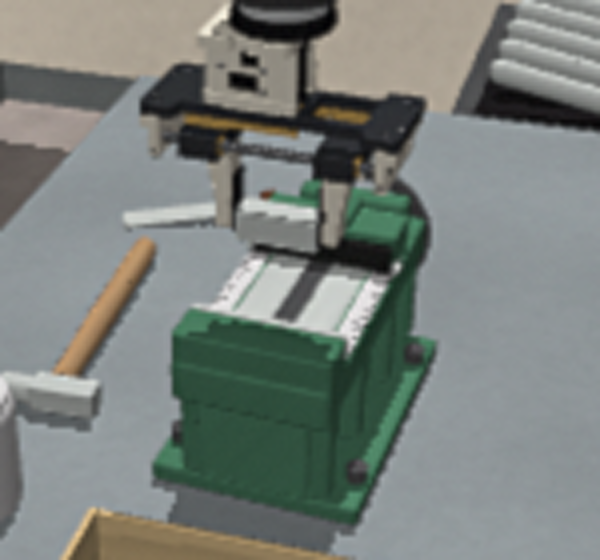

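Call:
arm_command:
  targets:
    - [[0,0,0,0.1,0,-2.5,0],[0,0,0,0.1,0,-5,0],[0,0,0,0.1,0,-6.8,0],[0,0,0,0.1,0,-7.8,0],[0,0,0,0.1,0,-8.2,0],[0,0,0,0.1,0,-8.5,0],[0,0,0,0.1,0,-8.5,0],[0,0,0,0.1,0,-8.5,0]]

```text
clock: 21.07
tool_pos: [0.5616, -0.0248, 0.1372]
orientation: [-179.9, 0.0, -92.9]
force: [-0.4, -0.1, -3.6]
opening: 0.0634
```

Call:
arm_command:
  targets:
    - [[0,0,0,0,0,-0.1,0],[0,0,0,0,0,-0.2,0],[0,0,0,0,0,-0.2,0]]

```text
clock: 21.32
tool_pos: [0.5617, -0.0249, 0.1363]
orientation: [-179.8, 0.0, -92.9]
force: [-4.0, 2.6, 10.1]
opening: 0.0637
```

Contact. Release gently to about 80 mm and retreat.

Call:
arm_command:
  targets:
    - [[0,0,0,0,0,0.1,0.92],[0,0,0,0,0,0.1,0.92],[0,0,0,0,0,0.1,0.92],[0,0,0,0,0,0.1,0.92],[0,0,0,0,0,2,0.92],[0,0,0,0,0,5,0.92],[0,0,0,0,0,8.5,0.92],[0,0,0,0,0,12.5,0.92]]

```text
clock: 21.98
tool_pos: [0.5598, -0.0255, 0.2591]
orientation: [179.8, -0.0, -93.0]
force: [1.6, -0.1, -0.6]
opening: 0.0802
```

Call:
arm_command:
  targets:
    - [[0,0,-0.12,-1,3,1.5,1],[0,0,-0.24,-2,6,3,1],[0,0,-0.36,-3,9,4.5,1],[0,0,-0.48,-4,12,6,1],[0,0,-0.6,-5,15,7.5,1],[0,0,-0.72,-6,18,9,1],[0,0,-0.84,-7,21,10.5,1],[0,0,-0.96,-8,24,12,1]]

```text
clock: 22.65
tool_pos: [0.48, 0.216, 0.38]
orientation: [180.0, 0.0, -148.3]
force: [1.3, 0.4, 0.0]
opening: 0.0878
```

Call:
arm_command:
  targets:
    - [[0,0,-0.12,0,2,0,1],[0,0,-0.24,0,4,0,1],[0,0,-0.36,0,5.5,0,1],[0,0,-0.48,0,5.5,0,1],[0,0,-0.56,0,5.5,0,1],[0,0,-0.56,0,5.5,0,1],[0,0,-0.56,0,5.5,0,1]]

```text
clock: 23.23
tool_pos: [0.4808, 0.2698, 0.3789]
orientation: [-180.0, -0.0, -179.9]
force: [-0.2, 0.4, 0.4]
opening: 0.0876
```

Run:
```python
from h import *
t,mt=snap('wrist','w10.png');o=ctrl.get_obs();print(o['tool_pos'],o['orientation'],o['joint_pos'][5])
blobs(t,mt,.031)
t,mt=snap('side','s10.png');cv2.imwrite('pics/s10c.png',cv2.resize(t[130:384,180:360],None,fx=2.3,fy=2.3,interpolation=cv2.INTER_CUBIC))
```

```text
[0.48082677 0.26965474 0.37900719] [-1.79995629e+02 -2.66905580e-03 -1.79903082e+02] -139.54814459794414
c 426.7 210.6 mm size 70.3 x 29.8 ang -87.5 px [215. 106.]
c 412.3 361.7 mm size 65.4 x 25.0 ang 86.7 px [316.  97.]
```

View pics/s10c.png

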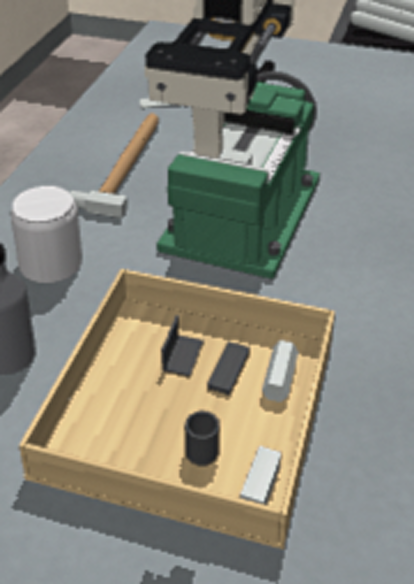

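Run:
```python
from h import *
m=cam('wrist')
for v,u in((114,231),(108,541),(373,524),(379,260)):print(np.round(onz(m,u/1.5,v/1.5,.055),4))
t=cv2.imread('pics/w10.png')
hsv=cv2.cvtColor(t,cv2.COLOR_BGR2HSV)
k=cv2.inRange(hsv,(8,50,60),(30,255,255))|0
k[235:]=0
ct=max(cv2.findContours(k,cv2.RETR_EXTERNAL,cv2.CHAIN_APPROX_NONE)[0],key=cv2.contourArea)
P=np.array([onz(m,*p[0],.055)[:2] for p in ct])*1000
print(np.percentile(P,[1,99],axis=0))
for y in (361.7,):
  s=''
  for x in np.arange(365,402,2): 
    u=proj(m,[x/1000,y/1000,.031]);s+=f"{x}:{t[int(round(u[1])),int(round(u[0]))].tolist()} "
  print(s)
  s=''
  for yy in np.arange(386,440,3):
    u=proj(m,[.4123,yy/1000,.031]);s+=f"{yy}:{t[int(round(u[1])),int(round(u[0]))].tolist()} "
  print(s)
```

```text
[0.3842 0.13   0.055 ]
[0.3787 0.4174 0.055 ]
[0.651  0.4257 0.055 ]
[0.6586 0.1367 0.055 ]
[[376.10865645 128.58384621]
 [625.00680009 422.01253463]]
365:[154, 147, 138] 367:[156, 147, 139] 369:[152, 144, 138] 371:[154, 147, 139] 373:[154, 147, 139] 375:[135, 160, 177] 377:[147, 193, 223] 379:[155, 203, 230] 381:[101, 138, 163] 383:[122, 164, 195] 385:[147, 197, 227] 387:[154, 205, 230] 389:[153, 204, 230] 391:[155, 206, 231] 393:[152, 204, 230] 395:[150, 201, 228] 397:[153, 204, 231] 399:[118, 161, 188] 401:[196, 196, 195] 
386:[208, 207, 202] 389:[210, 208, 206] 392:[211, 211, 209] 395:[109, 122, 131] 398:[92, 127, 149] 401:[90, 125, 149] 404:[90, 123, 148] 407:[154, 205, 230] 410:[72, 101, 121] 413:[75, 102, 120] 416:[74, 101, 118] 419:[69, 99, 118] 422:[156, 207, 232] 425:[126, 170, 199] 428:[98, 91, 86] 431:[97, 90, 87] 434:[98, 91, 87] 437:[92, 88, 83]
```

Call:
arm_command:
  targets:
    - [[0,0,-0.03,-2,3,-2,0],[0,0,-0.058,-4,6,-4,0],[0,0,-0.058,-6.9,9.2,-6,0],[0,0,-0.058,-6.9,9.2,-10,0],[0,0,-0.058,-6.9,9.2,-14,0],[0,0,-0.058,-6.9,9.2,-18,0],[0,0,-0.058,-6.9,9.2,-22,0],[0,0,-0.058,-6.9,9.2,-26,0]]

```text
clock: 24.0
tool_pos: [0.4117, 0.3616, 0.1179]
orientation: [179.9, 0.0, 176.7]
force: [0.3, 1.3, 0.3]
opening: 0.0397
```

Call:
arm_command:
  targets:
    - [[0,0,0,0,0,-2.5,0],[0,0,0,0,0,-4.5,0],[0,0,0,0,0,-6,0],[0,0,0,0,0,-7,0],[0,0,0,0,0,-7.8,0],[0,0,0,0,0,-8,0],[0,0,0,0,0,-8,0]]

```text
clock: 24.58
tool_pos: [0.4119, 0.3618, 0.0391]
orientation: [-180.0, 0.0, 176.6]
force: [-1.0, -0.8, 0.6]
opening: 0.0004
```

Call:
arm_command:
  targets:
    - [[0,0,0,0,0,-0.4,0],[0,0,0,0,0,-0.8,0],[0,0,0,0,0,-1,0],[0,0,0,0,0,-1.1,0],[0,0,0,0,0,-1.1,0]]

```text
clock: 25.0
tool_pos: [0.4123, 0.3625, 0.0311]
orientation: [179.9, 0.1, 176.7]
force: [-7.6, -5.0, 27.4]
opening: 0.0002
```

Pressing 27 N on the blank's top. Drag it 3 cm toward −y, then lift and look.

Call:
arm_command:
  targets:
    - [[0,0,0,0.1,-0.5,0,0],[0,0,0,0.2,-1,0,0],[0,0,0,0.3,-1.5,0,0],[0,0,0,0.4,-2,0,0],[0,0,0,0.5,-2.5,0,0],[0,0,0,0.6,-3,0,0],[0,0,0,0.6,-3.2,0,0]]

```text
clock: 25.58
tool_pos: [0.4207, 0.3346, 0.0313]
orientation: [179.4, 0.3, 176.7]
force: [0.4, 8.0, 10.5]
opening: 0.0005
```

Call:
arm_command:
  targets:
    - [[0,0,0,0,0,1,0],[0,0,0,0,0,4,0.88],[0,0,0,1,-1,8,0.88],[0,0,0,2,-2,12,0.88],[0,0,0,3,-3,16,0.88],[0,0,0,4,-4,20,0.88],[0,0,0,5,-5,24,0.88],[0,0,0,5,-5,24,0.88]]

```text
clock: 26.25
tool_pos: [0.4711, 0.2798, 0.2767]
orientation: [179.6, 0.5, 176.6]
force: [0.8, 1.5, 0.8]
opening: 0.0413
```

Run:
```python
from h import *
t,mt=snap('wrist','w11.png');o=ctrl.get_obs();print(o['tool_pos'],o['orientation'],o['opening'])
blobs(t,mt,.031)
```

```text
[0.46992926 0.27991073 0.2738319 ] [179.64983617   0.3448268  176.54978977] 0.04592721966314805
c 426.1 210.6 mm size 71.5 x 30.0 ang -87.6 px [194. 121.]
c 420.3 334.7 mm size 64.2 x 24.6 ang 86.6 px [295. 110.]
```

Call:
arm_command:
  targets:
    - [[0,0,0,-2.5,2.8,0,0.88],[0,0,0,-5,5.5,-1,0.88],[0,0,0,-5,5.5,-5,0.88],[0,0,0,-5,5.5,-9,0.88],[0,0,0,-5,5.5,-13,0.88],[0,0,0,-5,5.5,-17,0.88],[0,0,0,-5,5.5,-19,0.88],[0,0,0,-5,5.5,-19,0.88]]

```text
clock: 26.97
tool_pos: [0.415, 0.3313, 0.073]
orientation: [-179.5, -0.3, 176.6]
force: [-0.0, -1.2, 0.4]
opening: 0.0775
```

Call:
arm_command:
  targets:
    - [[0,0,0,0,0,-2,0.88],[0,0,0,0,0,-4,0.88],[0,0,0,0,0,-5.5,0.88],[0,0,0,0,0,-6.7,0.88],[0,0,0,0,0,-7.3,0.88],[0,0,0,0,0,-7.3,0.88]]

```text
clock: 27.47
tool_pos: [0.418, 0.3351, 0.0066]
orientation: [180.0, 0.0, 176.7]
force: [0.1, -0.7, 1.3]
opening: 0.077
```

Call:
arm_command:
  targets:
    - [[0,0,0,0.2,0,0.4,0.88],[0,0,0,0.2,0,0.4,0.4],[0,0,0,0.2,0,0.4,0],[0,0,0,0.2,0,0.4,0],[0,0,0,0.2,0,0.4,0],[0,0,0,0.2,0,0.4,0],[0,0,0,0.2,0,0.4,0]]

```text
clock: 28.05
tool_pos: [0.42, 0.335, 0.0098]
orientation: [180.0, 0.0, 176.6]
force: [-0.8, -0.1, 6.8]
opening: 0.0638
```

Call:
arm_command:
  targets:
    - [[0,0,0,0,0,1,0],[0,0,0,0,0,2.5,0],[0,0,0,0,0,5,0],[0,0,0,0,0,8,0],[0,0,0,0,0,11,0],[0,0,0,0,0,14,0],[0,0,0,0,0,17,0],[0,0,0,0,0,21,0]]

```text
clock: 28.72
tool_pos: [0.4182, 0.3331, 0.219]
orientation: [-179.8, -0.2, 176.6]
force: [0.9, 1.5, -4.1]
opening: 0.0635
```

Call:
arm_command:
  targets:
    - [[0,0,0.1,1,-2,0,0],[0,0,0.22,2,-5,0,0],[0,0,0.34,3,-8,0,0],[0,0,0.46,4,-11,0,0],[0,0,0.58,5,-14,0,0],[0,0,0.7,6,-17,0,0],[0,0,0.82,7,-20,0,0],[0,0,0.94,8,-23,0,0]]

```text
clock: 29.38
tool_pos: [0.4991, 0.1031, 0.2192]
orientation: [180.0, -0.0, -129.2]
force: [0.7, 0.8, -3.3]
opening: 0.064
```

Call:
arm_command:
  targets:
    - [[0,0,0.12,1,-3,0,0],[0,0,0.24,2,-6,0,0],[0,0,0.36,3,-9,0,0],[0,0,0.48,4,-12,0,0],[0,0,0.6,5,-14,0,0],[0,0,0.638,6.1,-15.9,0,0],[0,0,0.638,6.1,-15.9,0,0],[0,0,0.638,6.1,-15.9,0,0]]

```text
clock: 30.05
tool_pos: [0.5601, -0.0552, 0.2185]
orientation: [179.9, -0.0, -93.2]
force: [0.7, 0.1, -4.1]
opening: 0.0636
```

Call:
arm_command:
  targets:
    - [[0,0,0,0,0,0,0]]

```text
clock: 30.13
tool_pos: [0.56, -0.0541, 0.2187]
orientation: [179.9, 0.0, -93.1]
force: [-1.1, 0.1, -3.4]
opening: 0.0637
```

Call:
arm_command:
  targets:
    - [[0,0,0,0,-0.2,-2.5,0],[0,0,0,0,-0.2,-5,0],[0,0,0,0,-0.2,-6.8,0],[0,0,0,0,-0.2,-7.8,0],[0,0,0,0,-0.2,-8.2,0],[0,0,0,0,-0.2,-8.35,0],[0,0,0,0,-0.2,-8.4,0],[0,0,0,0,-0.2,-8.4,0]]

```text
clock: 30.8
tool_pos: [0.5615, -0.0558, 0.1362]
orientation: [-179.9, 0.0, -93.0]
force: [0.1, -0.1, -3.8]
opening: 0.0637
```

Call:
arm_command:
  targets:
    - [[0,0,0,0,0,-0.1,0],[0,0,0,0,0,-0.2,0],[0,0,0,0,0,-0.2,0]]

```text
clock: 31.05
tool_pos: [0.5613, -0.056, 0.1339]
orientation: [-179.9, 0.0, -93.0]
force: [-0.6, 0.5, 0.5]
opening: 0.0638
```

Call:
arm_command:
  targets:
    - [[0,0,0,0,0,-0.05,0],[0,0,0,0,0,-0.05,0.92],[0,0,0,0,0,-0.05,0.92],[0,0,0,0,0,0,0.92],[0,0,0,0,0,0,0.92],[0,0,0,0,0,1.5,0.92],[0,0,0,0,0,5,0.92],[0,0,0,0,0,9,0.92]]

```text
clock: 31.72
tool_pos: [0.5592, -0.0564, 0.2219]
orientation: [179.7, -0.1, -93.0]
force: [1.7, 0.8, -0.1]
opening: 0.0804
```

Call:
arm_command:
  targets:
    - [[0,0,0,-0.5,1.5,3,1],[0,0,0,-1,3.5,6.5,1],[0,0,0,-1,3.5,6.5,1],[0,0,0,-1,3.5,6.5,1],[0,0,0,-1,3.5,6.5,1]]

```text
clock: 32.13
tool_pos: [0.5505, -0.0209, 0.288]
orientation: [-180.0, 0.0, -93.0]
force: [0.2, 0.1, -0.4]
opening: 0.0875
```

Run:
```python
from h import *
t,mt=snap('wrist','w12.png');o=ctrl.get_obs();print(o['tool_pos'],o['orientation'])
cv2.imwrite('pics/w12c.png',cv2.resize(t[40:290,120:390],None,fx=2.4,fy=2.4,interpolation=cv2.INTER_CUBIC))
np.savez('w12.npz',x=mt['xyz'],R=mt['rotation'])
```

```text
[ 0.55024138 -0.02120282  0.2872085 ] [ 1.79923266e+02 -7.45280632e-03 -9.30063013e+01]
```

View pics/w12c.png

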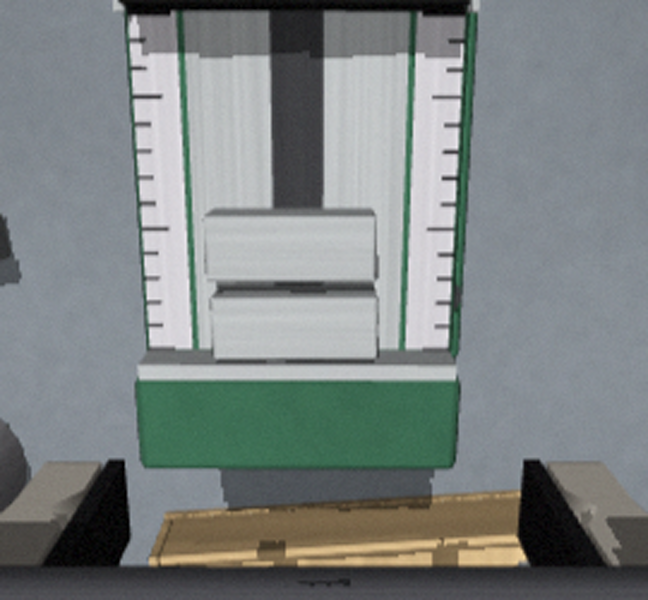

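Call:
arm_command:
  targets:
    - [[0,0,0,0.5,-4,0,0.7],[0,0,0,1,-8,0,0.7],[0,0,0,1.5,-12,0,0.7],[0,0,0,2,-16,0,0.7],[0,0,0,2.5,-20,0,0.7],[0,0,0,3,-24,0,0.7],[0,0,0,3.5,-28,0,0.7],[0,0,0,3.9,-31.4,0,0.7]]

```text
clock: 32.85
tool_pos: [0.5889, -0.3382, 0.2858]
orientation: [179.8, 0.0, -93.1]
force: [0.9, 0.3, 1.1]
opening: 0.0613
```

Call:
arm_command:
  targets:
    - [[0,0,0,0,0,-4,0.6],[0,0,0,0,0,-8,0.6],[0,0,0,0,0,-12,0.6],[0,0,0,0,0,-16,0.6],[0,0,0,0,0,-18.6,0.6],[0,0,0,0,0,-18.6,0.6],[0,0,0,0,0,-18.6,0.6]]

```text
clock: 33.43
tool_pos: [0.5882, -0.3354, 0.0998]
orientation: [179.7, 0.0, -93.0]
force: [0.9, -0.3, 1.4]
opening: 0.0527
```

Call:
arm_command:
  targets:
    - [[0,0,0,0.1,0,0.1,0],[0,0,0,0.1,0,0.1,0],[0,0,0,0.1,0,0.1,0],[0,0,0,0.1,0,0.1,0],[0,0,0,0.1,0,0.1,0],[0,0,0,0.1,0,0.1,0],[0,0,0,0.1,0,0.1,0],[0,0,0,0.1,0,0.1,0]]

```text
clock: 34.1
tool_pos: [0.5894, -0.3352, 0.1029]
orientation: [179.9, 0.0, -93.0]
force: [-4.8, -1.0, 0.4]
opening: 0.0211
```

Call:
arm_command:
  targets:
    - [[0,0,0,0.67,-0.04,-2.5,0],[0,0,0,0,0,-5,0],[0,0,0,-1.83,0.1,-6.83,0],[0,0,0,-4.33,0.24,-7.5,0],[0,0,0,-6.83,0.38,-6.83,0],[0,0,0,-8.66,0.49,-5,0],[0,0,0,-9.33,0.52,-2.5,0],[0,0,0,-8.66,0.49,0,0]]

```text
clock: 34.77
tool_pos: [0.5004, -0.3303, 0.1032]
orientation: [179.8, 0.0, -93.1]
force: [11.3, -6.5, -15.1]
opening: 0.0213
```

Call:
arm_command:
  targets:
    - [[0,0,0,1.83,-0.1,1.83,0],[0,0,0,4.33,-0.24,2.5,0],[0,0,0,6.83,-0.38,1.83,0],[0,0,0,8.66,-0.49,0,0],[0,0,0,9.33,-0.52,-2.5,0],[0,0,0,8.66,-0.49,-5,0],[0,0,0,6.83,-0.38,-6.83,0],[0,0,0,4.33,-0.24,-7.5,0]]

```text
clock: 35.43
tool_pos: [0.5469, -0.3329, 0.0264]
orientation: [179.9, -0.0, -93.0]
force: [0.9, 1.4, 16.8]
opening: 0.0213
```

Call:
arm_command:
  targets:
    - [[0,0,0,-2.5,0.14,0.67,0],[0,0,0,-4.33,0.24,2.5,0],[0,0,0,-5,0.28,5,0],[0,0,0,-4.33,0.24,7.5,0],[0,0,0,-2.5,0.14,9.33,0],[0,0,0,0,0,10,0],[0,0,0,2.5,-0.14,9.33,0],[0,0,0,4.33,-0.24,7.5,0]]

```text
clock: 36.1
tool_pos: [0.5885, -0.3348, 0.1027]
orientation: [179.7, 0.1, -93.1]
force: [-21.8, -4.3, -7.5]
opening: 0.0213
```

Call:
arm_command:
  targets:
    - [[0,0,0,0.67,-0.04,-2.5,0],[0,0,0,0,0,-5,0],[0,0,0,-1.83,0.1,-6.83,0],[0,0,0,-4.33,0.24,-7.5,0],[0,0,0,-6.83,0.38,-6.83,0],[0,0,0,-8.66,0.49,-5,0],[0,0,0,-9.33,0.52,-2.5,0],[0,0,0,-8.66,0.49,0,0]]

```text
clock: 36.77
tool_pos: [0.5011, -0.3302, 0.1032]
orientation: [179.9, 0.0, -93.1]
force: [16.5, -4.2, -17.8]
opening: 0.0208
```

Call:
arm_command:
  targets:
    - [[0,0,0,1.83,-0.1,1.83,0],[0,0,0,4.33,-0.24,2.5,0],[0,0,0,6.83,-0.38,1.83,0],[0,0,0,8.66,-0.49,0,0],[0,0,0,9.33,-0.52,-2.5,0],[0,0,0,8.66,-0.49,-5,0],[0,0,0,6.83,-0.38,-6.83,0],[0,0,0,4.33,-0.24,-7.5,0]]

```text
clock: 37.43
tool_pos: [0.5469, -0.3327, 0.0263]
orientation: [179.9, -0.0, -93.0]
force: [1.4, 1.5, 16.3]
opening: 0.021
```

Call:
arm_command:
  targets:
    - [[0,0,0,-2.5,0.14,0.67,0],[0,0,0,-4.33,0.24,2.5,0],[0,0,0,-5,0.28,5,0],[0,0,0,-4.33,0.24,7.5,0],[0,0,0,-2.5,0.14,9.33,0],[0,0,0,0,0,10,0],[0,0,0,2.5,-0.14,9.33,0],[0,0,0,4.33,-0.24,7.5,0]]

```text
clock: 38.1
tool_pos: [0.5885, -0.3346, 0.1026]
orientation: [179.7, 0.1, -93.1]
force: [-21.9, -5.3, -8.3]
opening: 0.0209
```

Call:
arm_command:
  targets:
    - [[0,0,0,0.67,-0.04,-2.5,0],[0,0,0,0,0,-5,0],[0,0,0,-1.83,0.1,-6.83,0],[0,0,0,-4.33,0.24,-7.5,0],[0,0,0,-6.83,0.38,-6.83,0],[0,0,0,-8.66,0.49,-5,0],[0,0,0,-9.33,0.52,-2.5,0],[0,0,0,-8.66,0.49,0,0]]

```text
clock: 38.77
tool_pos: [0.5011, -0.3301, 0.1032]
orientation: [179.9, 0.0, -93.1]
force: [15.9, -3.2, -17.9]
opening: 0.0209
```

Call:
arm_command:
  targets:
    - [[0,0,0,1.83,-0.1,1.83,0],[0,0,0,4.33,-0.24,2.5,0],[0,0,0,6.83,-0.38,1.83,0],[0,0,0,8.66,-0.49,0,0],[0,0,0,9.33,-0.52,-2.5,0],[0,0,0,8.66,-0.49,-5,0],[0,0,0,6.83,-0.38,-6.83,0],[0,0,0,4.33,-0.24,-7.5,0]]

```text
clock: 39.43
tool_pos: [0.5468, -0.3325, 0.0262]
orientation: [179.9, -0.0, -93.0]
force: [2.2, 3.3, 15.8]
opening: 0.0216
```

Call:
arm_command:
  targets:
    - [[0,0,0,-2.5,0.14,0.67,0],[0,0,0,-4.33,0.24,2.5,0],[0,0,0,-5,0.28,5,0],[0,0,0,-4.33,0.24,7.5,0],[0,0,0,-2.5,0.14,9.33,0],[0,0,0,0,0,10,0],[0,0,0,2.5,-0.14,9.33,0],[0,0,0,4.33,-0.24,7.5,0]]

```text
clock: 40.1
tool_pos: [0.5885, -0.3345, 0.1026]
orientation: [179.7, 0.1, -93.1]
force: [-21.8, -5.1, -8.0]
opening: 0.0211
```

Call:
arm_command:
  targets:
    - [[0,0,0,0.67,-0.04,-2.5,0],[0,0,0,0,0,-5,0],[0,0,0,-1.83,0.1,-6.83,0],[0,0,0,-4.33,0.24,-7.5,0],[0,0,0,-6.83,0.38,-6.83,0],[0,0,0,-8.66,0.49,-5,0],[0,0,0,-9.33,0.52,-2.5,0],[0,0,0,-8.66,0.49,0,0]]

```text
clock: 40.77
tool_pos: [0.5011, -0.3299, 0.1032]
orientation: [179.9, 0.0, -93.1]
force: [15.4, -4.9, -18.0]
opening: 0.0211
```

Call:
arm_command:
  targets:
    - [[0,0,0,1.83,-0.1,1.83,0],[0,0,0,4.33,-0.24,2.5,0],[0,0,0,6.83,-0.38,1.83,0],[0,0,0,8.66,-0.49,0,0],[0,0,0,9.33,-0.52,-2.5,0],[0,0,0,9.33,-0.52,-2.5,0],[0,0,0,9.33,-0.52,-2.5,0]]

```text
clock: 41.35
tool_pos: [0.5938, -0.3348, 0.0744]
orientation: [179.5, 0.1, -93.1]
force: [-8.6, -1.3, -1.1]
opening: 0.0214
```

Call:
arm_command:
  targets:
    - [[0,0,0,0,0,0,0.6],[0,0,0,0,0,0,0.6],[0,0,0,0,0,0,0.6],[0,0,0,0,0,0,0.6],[0,0,0,0,0,0,0.6],[0,0,0,0,0,4,0.6],[0,0,0,0,0,8,0.8],[0,0,0,0,0,12,1]]

```text
clock: 42.02
tool_pos: [0.5974, -0.3349, 0.1995]
orientation: [180.0, 0.0, -93.0]
force: [0.9, -0.1, -0.6]
opening: 0.0609
```

Call:
arm_command:
  targets:
    - [[0,0,0,-0.5,2.5,3,1],[0,0,0,-1,5,6,1],[0,0,0,-1.5,8,9,1],[0,0,0,-2,12,9,1],[0,0,0,-2.5,16,9,1],[0,0,0,-3,20,9,1],[0,0,0,-3.5,24,9,1],[0,0,0,-4.5,28,9,1]]

```text
clock: 42.68
tool_pos: [0.5525, -0.0531, 0.2887]
orientation: [-179.9, 0.0, -93.0]
force: [0.5, 0.9, -0.2]
opening: 0.0876
```

Call:
arm_command:
  targets:
    - [[0,0,0,0,4,0,1],[0,0,0,0,8,0,1],[0,0,0,0,9,0,1],[0,0,0,0,9,0,1],[0,0,0,0,9,0,1]]

```text
clock: 43.1
tool_pos: [0.5525, 0.0358, 0.2885]
orientation: [-179.9, 0.0, -92.9]
force: [-0.6, 0.2, 0.4]
opening: 0.0877
```

Run:
```python
from h import *
t,mt=snap('wrist','w13.png');o=ctrl.get_obs();print(o['tool_pos'],o['orientation'])
cv2.imwrite('pics/w13c.png',cv2.resize(t[40:270,140:370],None,fx=2.6,fy=2.6,interpolation=cv2.INTER_CUBIC))
np.savez('w13.npz',x=mt['xyz'],R=mt['rotation'])
```

```text
[0.55249427 0.03492774 0.2884026 ] [-1.79963127e+02  1.34727097e-02 -9.29593703e+01]
```

View pics/w13c.png

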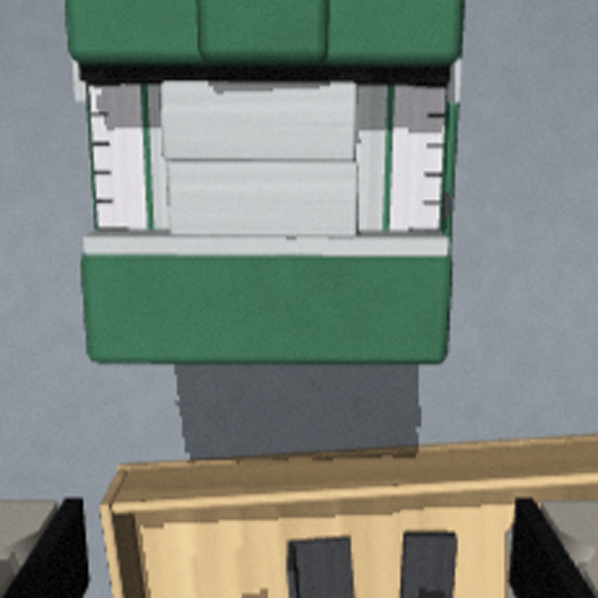

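```bash
python3 -c "
from plant import ctrl
print(ctrl.get_obs()['clock']);print(ctrl.close_job())"
```

```text
43.15
the job is handed in; nothing more can be done
None
```

The job is done and handed in at about 43 s; `close_job()` gives no verdict, so nothing beyond my own checks confirms it.

- **Opening the jaw:** I wound the handwheel until the pointer read about 129.8 mm at the bold 130 mm mark. The wrist picture showed the bold tick level with the pointer.
- **Moving the blanks:** There were two square-bar blanks in the crate. The second was knocked close to the crate wall during the run, too close for the fingers. I dragged it about 3 cm clear by pressing on its top (27 N measured) before picking it up. Both were laid flat on the bed, crosswise, side by side and about centred. The hexagon, angle, flat and pipe pieces stayed in the crate.
- **Gripping the row:** I wound the jaw in 7 turns plus 30 degrees. The last wrist picture shows both blanks pressed together against the fixed jaw. The pointer stands at about 44.8 mm for a 50 mm row, which is roughly 5 mm of rubber squeeze. The firm-grip range is 3 to 8 mm.

The gripper was open and clear of everything at hand-in. No check failed. One early estimate was wrong: I first read the opening as one turn wider than it was (about 12 mm). A close view caught it before I handled any blanks.

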